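Swing an electrode upright on the plate edge and load its fork

TASK

The copper welding electrode lies across the small steel parallel. Pick it up by its copper end, push its dark steel foot against the edge of the raised aluminium fixture plate so that it swings upright within the fingers, and stand it on the bench, foot down, and let go. Then take it again by its other pair of sides and stand it, foot down, square and centred in the fork that has the green tag, without dropping or toppling it and without disturbing the oil can, the blue carton or the tray of bars.

Things in the scene. Friction and masses are not known exactly. Their poses are not given: they have to be found in the camera images.
- electrode: Loose rigid copper bar, about 0.35 kg, 100 mm long (own x), 28 wide (own y), 20 thick (own z); starts lying on a wide face. Own +x points to the plain copper end, -x to the foot, whose last 22 mm are dark steel; upright, own +x is up. Origin: centre of its underside as it lies, 10 mm off the bar's middle. Gripped lightly (25 N), it turns about the line between the pads when its foot is pushed.
- electrode_mid (a point): Centre of the electrode's solid; 50 mm above its foot end when upright.
- electrode_foot (a point): Centre of the foot's end face (28 by 20 mm).
- electrode_top (a point): Centre of the copper end face, where to pick it up.
- parallel: Fixed steel block under the electrode, 44 mm long (own x, along the electrode), 20 wide (own y), 30 high; origin at the centre of its underside on the bench. The electrode's ends stick out about 28 mm beyond it and its sides about 4 mm, so fingers can reach down beside the electrode.
- fixture: Fixed aluminium plate, 150 mm (own x) by 270 mm (own y), top 45 mm above the bench, sides upright and solid down to the bench; origin at the centre of its underside. Its side at own x = -75 mm faces the robot: push against it; the bench before it is free. It carries two forks (see the seats) and, along its far side at own x = 60 mm, a dummy air cylinder up to 45 mm above its top.
- edge_mid (a point): Middle of the upper rim of the plate's robot-facing side (own x = -75 mm), 45 mm above the bench.
- seat_left (a point): Left fork: centre of its floor, on the plate's top, at the plate's own (20, +62) mm. The fork is two upright steel cheeks, each 14 mm (plate x) by 8 mm (plate y), 88 mm high, with a 36 mm gap between them along plate y, open to plate +x and -x. The electrode's 28 mm width goes along plate y, so fingers can hold it there only by its 20 mm thickness, along plate x.
- seat_right (a point): Right fork, the same as the left: centre of its floor, on the plate's top, 45 mm above the bench, at the plate's own (20, -62) mm.
- tag_green: Fixed green disc, 26 mm across, 6 mm high, on the plate about 60 mm in front (plate's own -x) of the fork that is to be loaded; left or right varies. Origin at the centre of its underside.
- tag_red: The same in red, in front of the fork that is out of service. Origin at the centre of its underside.
- oil_can: Loose amber oil can, 64 mm across, body 95 mm high with a thin bent spout up to 148 mm; bystander. Origin at the centre of its underside.
- blue_carton: Loose blue carton, 70 by 90 by 60 mm high; bystander. Origin at the centre of its underside.
- bar_tray: Loose dark steel tray with bars in it, 130 by 90 mm, 45 mm high; bystander. Origin at the centre of its underside.
Things that resemble listed ones, but are neither listed nor needed, are in the scene too. Of the things shaped like the electrode, the copper one is meant.

How it is judged (in metres and radians):
On the way, in this order (a step that is already met when the one before it is completed fails the run):
1. the held electrode's foot is pushed against the side of the plate, with the electrode between lying and upright (contact force between electrode and fixture above 1 N and contact force between electrode and the fingers above 2 N and angle between electrode's own x axis and vertical between 0.2 and 1.35 rad and height (world z) of electrode_foot below 0.045 m), for 0.1 s.
2. the electrode stands upright, foot down, on the bench, let go (angle between electrode's own x axis and vertical below 0.05 rad and height (world z) of electrode_mid below 0.055 m and contact force between electrode and the fingers below 0.1 N and linear speed of electrode below 0.02 m/s), for 0.2 s.
At the end, for the whole second after the job is handed in: The electrode stands still and released on the plate between the cheeks of the green-tagged fork: copper end up within 0.05 rad of vertical, its middle within 8 mm of the fork's centre, square to the plate within 0.15 rad, its foot on the plate (middle 95 mm above the bench, within 4 mm) (angle between electrode's own x axis and vertical below 0.05 rad and height (world z) of electrode_mid between 0.091 and 0.099 m and ((horizontal distance between electrode_mid and seat_left below 0.008 m and horizontal distance between tag_green and seat_left below 0.09 m) or (horizontal distance between electrode_mid and seat_right below 0.008 m and horizontal distance between tag_green and seat_right below 0.09 m)) and angle between the y axis of electrode and the y axis of fixture, either way round below 0.15 rad and contact force between electrode and the fingers below 0.1 N and linear speed of electrode below 0.02 m/s); the robot touches nothing.
It fails at once if the electrode is dropped or toppled (moves faster than 0.5 m/s while not held) (contact force between electrode and the fingers below 0.1 N and linear speed of electrode above 0.5 m/s).
It fails at once if the oil can is pushed more than 20 mm (distance of oil_can from where it was at the start of the episode above 0.02 m).
It fails at once if the blue carton is pushed more than 20 mm (distance of blue_carton from where it was at the start of the episode above 0.02 m).
It fails at once if the tray of bars is pushed more than 20 mm (distance of bar_tray from where it was at the start of the episode above 0.02 m).
It also fails if it takes over 67 s, if anything falls off the work surface, if the arm or the gripper's body presses on something with over 40 N, if the wrist force passes 120 N, or if a joint passes its speed limit or range.

ROBOT

A 6-joint arm with a two-finger parallel gripper is mounted at the origin on the work surface. World frame = base frame: x ahead of the robot, y to its left, z up, the work surface at z = 0. Lengths are in mm, angles in rad, forces in N, time in s.
With the tool pointing down it reaches from about 350 to 775 mm from the base axis. Payload 5.5 kg.
Tool frame: the origin (TCP) lies at the very end of the fingers, on their centre line; the grasp point (between the pads) lies 19 mm behind it; z points along the fingers, x is the direction in which the jaws open and shut, and the axes are right-handed (so a half turn about z gives the same grasp; the last joint's range is limited). The gripper opens to 85 mm and grips with 20 to 120 N. Pads are 22 mm wide; open, the fingers measure 114 mm over their backs; the gripper's body (76 mm by 85 mm) begins 54 mm behind the grasp point. The pads swing forward as they close: fully open they stand 13 mm farther back than shut.
Start: joints at [-1.388, 0.313, 0.046, 1.304, 0, 1.431], TCP at [182.4, -545.346, 231.323] pointing down, gripper open.
Joint ranges: [-2.76, 2.76], [-0.86, 1.69], [-1.03, 1.26], [-2.2, 2.34], [-1.47, 1.5], [-3.14, 3.14]. Speed limits (rad/s): [2.57, 2.57, 3.14, 3.14, 3.14, 3.14].

INTERFACE

Orientations are given as a unit quaternion [w, x, y, z].
In Python, from cell import r gives the robot as it stands.
- The arm moves only by the shell command python3 -m crank 'ROWS' [FORCE]. ROWS is JSON, a list that holds one entry, the list of rows, each a list of 7 numbers: the opening, from -1 (shut) to 1 (fully open), then the shift along the tool's x, y, z in cm, then the turn, a rotation vector about the tool's x, y, z in degrees. In form: [[[jaw, x, y, z, rx, ry, rz], ...]]. A call has 1 to 10 rows; each row shifts and turns the pose as measured when the row begins, along the tool's axes as they then stand; what a row does not reach is not made up. A row lasts 1/12 s, in which the tool goes at most 41.7 mm and 7.16 degrees, less where a joint would pass 70% of its speed; a pose out of reach is approached as far as the arm can. A call with a gripper value outside its range is refused whole. The fingers move at their own pace and stop on an object; FORCE is the grip in N (left out, the last holds). Time passes only in rows, so rows that do not move let the fingers close. It gives the time, the measured TCP pose, the force and the opening at its end, in the units of the state.
- r.state(): the state, without advancing time (a new reading comes with each control period).
- r.grab_frame(name): name is "scene" or "top" or "wrist"; returns (picture, depth): 384x512x3 uint8, blue, green, red; 384x512 float32, mm along the optical axis (not along the pixel's ray), 0 where there is no reading.
- r.calibration(name): a dict with "fx", "fy", "cx", "cy" (pixels), "R" (3x3) and "t" (3): a world point X has camera coordinates R X + t; the wrist camera has in their place "T_tool_cam" (4x4, takes a point from camera to tool coordinates, whose origin is the TCP and whose axes are the tool frame's). Camera axes: x right, y down, z forward; pixel columns grow to the right and rows downward; lengths in mm; the calibration is good to about 2 mm. A picture is of the moment at which its call begins: read the wrist's pose just before it. calibration takes no time and is no camera call.
- r.hand_in(): hands the job in, once; it reports no verdict.
The state is a dict: "t": time; "q": joint angles; "joint_velocities": joint speeds; "tau": joint torques, N m; "tcp_pos": TCP position; "eef_rot": TCP orientation; "contact_force": force on the tool from outside, world axes, zero at the start; "wrist_torque": the same for the moment, N m; "gripper_width": opening from 0.0 (shut) to 1.0 (fully open).
Only numpy, scipy, OpenCV 4.12 (cv2) and the standard library are available. Lean on these libraries where they do the work, as an engineer would, in place of code of your own. Each camera call takes 0.05 s, during which the arm holds its last target. There are 200 camera calls.

## Working session

There is one attempt and no reset: what is moved stays moved. The work goes in short steps, Python scripts to look and compute and a shell command to move; the robot and the scene stay as the last step left them, time stands still between calls to the robot, and variables do not carry over. Pictures are saved under pics/ and viewed, about 8 in all and at most 12, crops included, and the job is handed in when it is done.

```bash
ls; mkdir -p pics
cat > h.py <<'E'
import numpy as np, cv2
from cell import r
from scipy.spatial.transform import Rotation as Ro
def tool():
    s=r.state(); q=s["eef_rot"]; return Ro.from_quat([q[1],q[2],q[3],q[0]]).as_matrix(), np.array(s["tcp_pos"])
def cloud(name):
    if name=="wrist": Rt,p=tool()
    im,d=r.grab_frame(name); c=r.calibration(name)
    v,u=np.mgrid[0:d.shape[0],0:d.shape[1]]
    P=np.stack([(u-c["cx"])/c["fx"]*d,(v-c["cy"])/c["fy"]*d,d],-1)
    if name=="wrist":
        T=np.array(c["T_tool_cam"]); W=(P@T[:3,:3].T+T[:3,3])@Rt.T+p
    else: W=(P-np.array(c["t"]))@np.array(c["R"])
    W[d==0]=np.nan
    return im,d,W
E
python3 - <<'E'
from h import *
print(r.state()); print(tool()[0].round(2))
for n in("scene","top"):
    im,d,W=cloud(n); cv2.imwrite(f"pics/{n}0.png",im); np.save(n+"0.npy",W)
    print(n,{k:np.round(v,2).tolist() for k,v in r.calibration(n).items()})
print(r.calibration("wrist"))
a=[cv2.imread(f"pics/{n}0.png") for n in("top","scene")]
cv2.imwrite("pics/both0.png",cv2.resize(np.hstack(a),(800,300)))
E
```

```text
pics
{'t': 0.0, 'q': array([-1.38757990e+00,  3.14028507e-01,  4.50237233e-02,  1.30359592e+00,
        2.64608071e-05,  1.43120569e+00]), 'joint_velocities': array([-0.00323745,  0.00062936, -0.00066875,  0.00099158, -0.00163207,
        0.00112354]), 'tau': array([-1.36188693e-03, -4.80625927e+01,  2.98534924e+01,  1.91886385e-02,
       -2.19648305e-04,  1.20868572e-05]), 'tcp_pos': array([ 182.32130418, -544.81647883,  230.41116947]), 'eef_rot': array([-6.33434387e-04,  8.11550612e-01, -5.84281430e-01, -6.42556804e-04]), 'contact_force': array([0.67730727, 0.35594038, 0.03705053]), 'wrist_torque': array([ 0.00226866, -0.01817296,  0.00860193]), 'gripper_width': 1.0024025396181395}
[[ 0.32 -0.95 -0.  ]
 [-0.95 -0.32  0.  ]
 [-0.   -0.   -1.  ]]
scene {'fx': 484.75, 'fy': 484.75, 'cx': 256.96, 'cy': 189.98, 'R': [[-0.84, 0.54, -0.01], [0.35, 0.54, -0.77], [-0.4, -0.65, -0.64]], 't': [467.98, -129.6, 1703.22]}
top {'fx': 382.87, 'fy': 382.87, 'cx': 252.29, 'cy': 194.08, 'R': [[0.0, -1.0, -0.03], [-0.98, 0.0, -0.17], [0.17, 0.03, -0.98]], 't': [-26.19, 545.78, 880.9]}
{'fx': 268.07850978366287, 'fy': 268.07850978366287, 'cx': 258.417709590639, 'cy': 195.90322712972193, 'T_tool_cam': array([[ 9.99999208e-01,  3.18173638e-04, -1.21791356e-03,
         7.59211573e-01],
       [ 6.47134730e-05,  9.53254823e-01,  3.02167567e-01,
        -7.79076268e+01],
       [ 1.25712373e-03, -3.02167406e-01,  9.53254047e-01,
        -1.41998003e+02],
       [ 0.00000000e+00,  0.00000000e+00,  0.00000000e+00,
         1.00000000e+00]])}
```

View pics/top0.png

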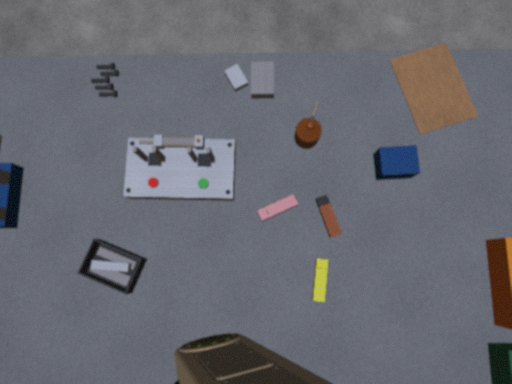

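View pics/scene0.png

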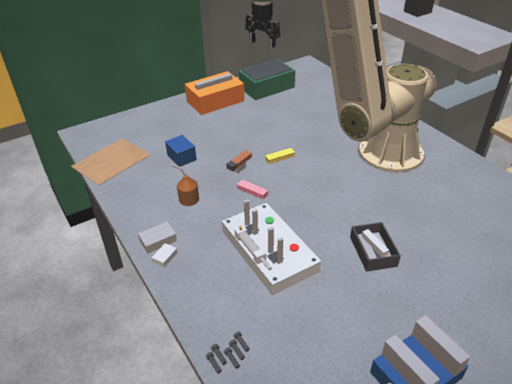

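Candidates for the electrode in the top picture are the copper bar with a dark foot at (328,215), a pink bar at (278,207) and a yellow bar at (320,280). The copper one with the dark end at (322,201) fits the description. The green tag is at (203,183), in front of the image-right (world −y) fork. The red tag is at (153,183).

Run:
```python
from h import *
for n in("top","scene"):
    W=np.load(n+"0.npy"); im=cv2.imread(f"pics/{n}0.png"); hsv=cv2.cvtColor(im,cv2.COLOR_BGR2HSV)
    def near(cx,cy,rad): return np.hypot(W[...,0]-cx,W[...,1]-cy)<rad
    if n=="top":
        print("elec px",W[215,328],W[201,322]," plate",W[170,180],"bench",W[250,230],W[320,60], "can",W[130,308],"carton",W[160,398],"pink",W[207,278],"yel",W[280,320],"tray",W[266,112])
        E=W[215,328][:2]
    m=near(*E,90)&(W[...,2]>36)&(W[...,2]<65); Q=W[m]; print(n,m.sum(),"z",np.nanmedian(Q[:,2]))
    rc=cv2.minAreaRect(Q[:,:2].astype(np.float32)); print(" rect",rc, cv2.boxPoints(rc).round(1).tolist())
    h=hsv[...,0]; sat=hsv[...,1]
    g=(h>40)&(h<80)&(sat>120); rd=((h<8)|(h>172))&(sat>180)
    for nm,mm in(("green",g),("red",rd)):
        k=mm&(W[...,2]>40)&(W[...,2]<62); print(nm,k.sum(),np.nanmean(W[k],0))
    P0=np.array([np.nan,np.nan])
    if n=="top": PC=W[170,180][:2]
    k=near(*PC,175)&(W[...,2]>38)&(W[...,2]<48); rc=cv2.minAreaRect(W[k][:,:2].astype(np.float32)); print("plate",k.sum(),np.nanmedian(W[k][:,2]),rc,cv2.boxPoints(rc).round(1).tolist())
    k=near(*PC,175)&(W[...,2]>110)&(W[...,2]<138); 
    nn,l,st,ce=cv2.connectedComponentsWithStats(k.astype(np.uint8)); print("cheeks",[(st[i][4],np.nanmean(W[l==i],0).round(1).tolist()) for i in range(1,nn) if st[i][4]>2])
im=cv2.imread("pics/top0.png"); im2=cv2.imread("pics/scene0.png")
cv2.imwrite("pics/crop.png",np.vstack([cv2.resize(im[120:250,120:380],(800,400),interpolation=cv2.INTER_CUBIC),]))
```

```text
elec px [ 494.02706238 -207.0434462    50.47955527] [ 527.93554804 -193.99251861   49.51162664]  plate [607.72088041 152.82424543  43.61036396] bench [412.91665044  30.20716644  -0.46638683] [242.73403117 445.688552    -0.75572808] can [ 693.63173632 -160.42860673   85.5754976 ] carton [ 625.27849673 -376.74297588   60.15466945] pink [518.21953256 -89.64945752  17.67277487] yel [ 341.43577567 -188.38194357   17.53042268] tray [373.55173008 307.70452865  43.85768945]
top 533 z 49.282697412116185
 rect ((492.47344970703125, -208.71163940429688), (99.84778594970703, 29.03134536743164), 18.704622268676758) [[440.5, -211.0], [449.79998779296875, -238.5], [544.4000244140625, -206.5], [535.0999755859375, -179.0]]
green 133 [ 312.94400678 -335.12580892   50.44434428]
red 42 [572.04217501 198.20061746  50.15797459]
plate 5277 44.01924435893677 ((613.9216918945312, 155.23092651367188), (270.89605712890625, 150.84217834472656), 88.65725708007812) [[535.2999877929688, 21.600000381469727], [686.0999755859375, 18.100000381469727], [692.5, 288.8999938964844], [541.7000122070312, 292.3999938964844]]
[... 262 characters left out ...]
35.555694580078125), 18.352209091186523) [[438.8999938964844, -208.1999969482422], [450.1000061035156, -241.89999389648438], [549.4000244140625, -209.0], [538.2000122070312, -175.1999969482422]]
green 33 [575.37267505  97.86132531  53.13768651]
red 35 [578.45959689 221.96268447  53.11151054]
plate 1963 46.28283071564263 ((616.0587768554688, 155.08596801757812), (275.8748779296875, 153.0501251220703), 88.51342010498047) [[536.0, 19.200000762939453], [689.0, 15.199999809265137], [696.0999755859375, 291.0], [543.0999755859375, 295.0]]
cheeks [(np.int32(48), [635.1, 73.1, 125.6]), (np.int32(43), [636.3, 117.5, 125.6]), (np.int32(51), [637.9, 198.1, 125.6]), (np.int32(54), [639.2, 241.4, 124.9])]
```

View pics/crop.png

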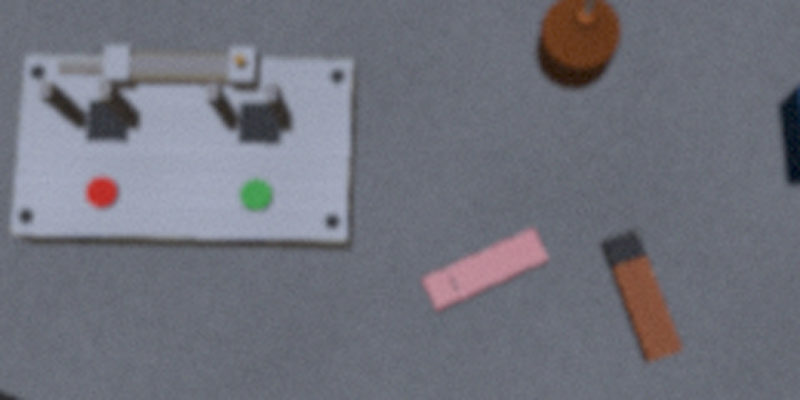

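The crop confirms it: copper bar at crop (645,310), dark foot at (622,248) pointing toward the plate side. The green tag at (257,194) is in front of the right fork. I'll turn the tool by half a turn first so the last joint has range at the plate, then travel.

```bash
R='[1,0,0,0,0,0,-7.1]'; 
python3 -m crank '[[[1,0,0,0,0,0,-7.1],[1,0,0,0,0,0,-7.1],[1,0,0,0,0,0,-7.1],[1,0,0,0,0,0,-7.1],[1,0,0,0,0,0,-7.1],[1,0,0,0,0,0,-7.1],[1,0,0,0,0,0,-7.1],[1,0,0,0,0,0,-7.1],[1,0,0,0,0,0,-7.1],[1,0,0,0,0,0,-7.1]]]' 40
python3 -m crank '[[[1,0,0,0,0,0,-7.1],[1,0,0,0,0,0,-7.1],[1,0,0,0,0,0,-7.1],[1,0,0,0,0,0,-7.1],[1,0,0,0,0,0,-7.1],[1,0,0,0,0,0,-7.1],[1,0,0,0,0,0,-7.1],[1,0,0,0,0,0,-7.1],[1,0,0,0,0,0,-7.1],[1,0,0,0,0,0,-7.1]]]'
python3 - <<'E'
from h import *
M,p=tool(); print(M.round(3),p.round(1), (M.T@(np.array([458.3,-220.4,200])-p)).round(1))
E
```

```text
t: 0.93
tcp_pos: [181.7, -541.4, 224.7]
eef_rot: [-0.007, 1.0, 0.003, -0.001]
contact_force: [-0.2, 0.1, 1.2]
gripper_width: 0.999
t: 1.77
tcp_pos: [181.0, -537.9, 218.9]
eef_rot: [-0.011, 0.809, 0.588, 0.005]
contact_force: [-0.7, 0.1, 0.2]
gripper_width: 1.004
[[ 0.309  0.951 -0.005]
 [ 0.951 -0.309  0.025]
 [ 0.022 -0.012 -1.   ]] [ 181.  -537.9  218.9] [387.1 165.9  25.5]
```

```bash
python3 -m crank '[[[1,0,0,0,0,0,-7.1],[1,0,0,0,0,0,-7.1],[1,0,0,0,0,0,-7.1],[1,0,0,0,0,0,-7.1],[1,0,0,0,0,0,-7.1],[1,0,0,0,0,0,0]]]'
cat > go.py <<'E'
# python3 go.py x y z yaw_deg [pitch_deg] : tool-frame shift (cm) and rotvec (deg) to TCP goal, tool down w/ tool x at yaw; pitch = lean about tool x
import sys
from h import *
a=[float(v) for v in sys.argv[1:]]; M,p=tool()
y=np.radians(a[3]); G=np.array([[np.cos(y),np.sin(y),0],[np.sin(y),-np.cos(y),0],[0,0,-1]]).T
G=np.array([[np.cos(y),np.sin(y),0],[np.sin(y),-np.cos(y),0],[0,0,-1.]])
if len(a)>4: G=G@Ro.from_rotvec([np.radians(a[4]),0,0]).as_matrix()
s=r.state()
print("p",p.round(1),"z",M[:,2].round(3),"shift cm",((M.T@(np.array(a[:3])-p))/10).round(2),"rot deg",np.degrees(Ro.from_matrix(M.T@G).as_rotvec()).round(2),"F",np.round(s["contact_force"],1),"w",round(s["gripper_width"],3),"t",s["t"],"q",np.round(s["q"],2))
E
python3 go.py 458.3 -220.4 180 108.7
```

```text
t: 2.27
tcp_pos: [180.6, -535.8, 215.5]
eef_rot: [-0.012, 0.588, 0.809, 0.011]
contact_force: [-0.1, 0.6, -0.4]
gripper_width: 0.999
p [ 180.6 -535.8  215.5] z [-0.006  0.031 -0.999] shift cm [21.29 36.14  4.38] rot deg [ 0.26 -1.81 -0.7 ] F [-0.1  0.6 -0.4] w 0.999 t 2.2667 q [-1.39  0.33  0.03  1.3   0.   -1.7 ]
```

```bash
python3 -m crank '[[[1,2,3.4,0.2,0,-0.2,0],[1,2,3.4,0.2,0,-0.2,0],[1,2,3.4,0.2,0,-0.2,0],[1,2,3.4,0.2,0,-0.2,0],[1,2,3.4,0.2,0,-0.2,0],[1,2,3.4,0.2,0,-0.2,0],[1,2,3.4,0.2,0,-0.2,0],[1,2,3.4,0.2,0,-0.2,0],[1,2,3.4,0.2,0,-0.2,0],[1,2,3.4,0.2,0,-0.2,0]]]'
python3 go.py 458.3 -220.4 160 108.7
```

```text
t: 3.1
tcp_pos: [452.5, -240.2, 195.1]
eef_rot: [0.002, 0.61, 0.792, -0.0]
contact_force: [0.8, -0.9, 0.0]
gripper_width: 0.999
p [ 452.5 -240.2  195.1] z [ 0.003 -0.003 -1.   ] shift cm [1.78 1.06 3.51] rot deg [ 0.1   0.22 -3.86] F [ 0.8 -0.9  0. ] w 0.999 t 3.1 q [-0.64  0.2  -0.19  1.17 -0.   -0.9 ]
```

```bash
python3 -m crank '[[[1,0.9,0.5,1.2,0,0,-1.9],[1,0.9,0.5,1.2,0,0,-1.9],[1,0,0,0,0,0,0],[1,0,0,0,0,0,0]]]' >/dev/null
python3 - <<'E'
from h import *
im,d,W=cloud("wrist"); cv2.imwrite("pics/w1.png",im); np.save("w1.npy",W)
E
cat > el.py <<'E'
# electrode top face as seen lying on the parallel
import sys
from h import *
for n in ("wrist","top"):
    im,d,W=cloud(n)
    m=(np.hypot(W[...,0]-493,W[...,1]+208)<75)&(W[...,2]>43)&(W[...,2]<57); Q=W[m].astype(np.float32)
    rc=cv2.minAreaRect(Q[:,:2]); print(n,m.sum(),rc,np.median(Q[:,2]),cv2.boxPoints(rc).round(1).tolist())
E
python3 el.py; python3 go.py 458.3 -220.4 21 108.7
```

```text
p [ 462.1 -212.6  170.1] z [ 0.004 -0.002 -1.   ] shift cm [-0.57 -0.66 14.91] rot deg [0.2  0.17 0.01] F [ 0.5 -1.   0. ] w 1.0 t 3.5333 q [-0.59  0.21 -0.24  1.11  0.   -0.92]Traceback (most recent call last):
  File "el.py", line 7, in <module>
    rc=cv2.minAreaRect(Q[:,:2]); print(n,m.sum(),rc,np.median(Q[:,2]),cv2.boxPoints(rc).round(1).tolist())
cv2.error: OpenCV(4.12.0) /io/opencv/modules/imgproc/src/convhull.cpp:143: error: (-215:Assertion failed) total >= 0 && (depth == CV_32F || depth == CV_32S) in function 'convexHull'
```

View pics/w1.png

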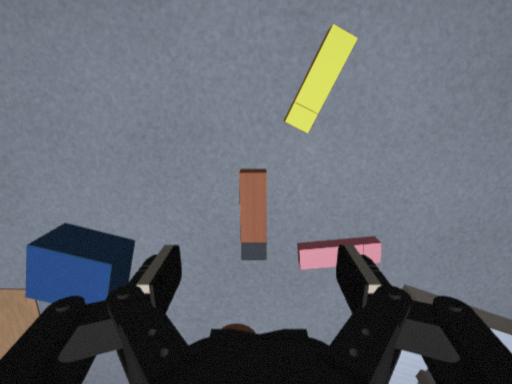

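The wrist picture shows the copper bar at (253,205) with its foot at (254,250), squared to the jaws. The pink bar is at (340,252) and the yellow at (322,78). The wrist cloud filter found no points, so I'll check that.

Run:
```python
from h import *
W=np.load("w1.npy"); 
for v,u in((200,253),(170,253),(240,253),(252,254),(350,100),(252,320),(100,150),(90,322)): print(u,v,W[v,u].round(1))
```

```text
253 200 [ 475.1 -214.1   49.5]
253 170 [ 447.2 -223.6   40.2]
253 240 [ 518.7 -199.6   49.3]
254 252 [ 532.6 -193.8   48.5]
100 350 [ 487.6 -265.2  235.1]
320 252 [ 522.2 -112.6   19.9]
150 100 [ 418.  -353.3   -0.5]
322 90 [ 350.6 -182.5   20.1]
```

```bash
sed -i 's/rc=cv2.minAreaRect(Q\[:,:2\])/rc=cv2.minAreaRect(np.ascontiguousarray(Q[:,:2]))/' el.py; python3 el.py
```

```text
wrist 2334 ((494.3321838378906, -207.72813415527344), (100.12954711914062, 28.065462112426758), 18.9466552734375) 49.262436 [[442.3999938964844, -210.6999969482422], [451.5, -237.3000030517578], [546.2000122070312, -204.6999969482422], [537.0999755859375, -178.1999969482422]]
top 291 ((492.539794921875, -208.41915893554688), (100.24810791015625, 28.263887405395508), 19.17717933654785) 49.33685 [[440.6000061035156, -211.5], [449.79998779296875, -238.1999969482422], [544.5, -205.3000030517578], [535.2000122070312, -178.60000610351562]]
```

```bash
python3 -m crank '[[[0.3,-0.2,-0.15,2.5,0,0,0],[0.3,-0.2,-0.15,2.5,0,0,0],[0.3,-0.1,-0.1,2.5,0,0,0],[0.3,0,-0.1,2,0,0,0],[0.3,0,0,1,0,0,0],[0.3,0,0,0,0,0,0]]]' >/dev/null; python3 go.py 459.8 -219.7 22 109
```

```text
p [ 461.9 -230.3   67.7] z [ 0.016 -0.011 -1.   ] shift cm [1.14 0.07 4.55] rot deg [ 0.68  0.9  -1.28] F [-0.2 -0.   0.3] w 0.648 t 4.1333 q [-0.62  0.3  -0.4   0.85  0.   -0.93]
```

```bash
python3 -m crank '[[[0.3,0.5,0,0,0.3,0.4,-0.6],[0.3,0.5,0,0,0.3,0.4,-0.6],[0.3,0,0,0,0,0,0],[0.3,0,0,0,0,0,0],[0.3,0,0,0,0,0,0]]]' >/dev/null; python3 go.py 459.8 -219.7 22 109
```

```text
p [ 459.6 -223.4   71.3] z [ 0.004 -0.003 -1.   ] shift cm [0.36 0.12 4.93] rot deg [ 0.16  0.24 -0.27] F [ 0.   0.3 -0.7] w 0.651 t 4.55 q [-0.61  0.3  -0.39  0.88 -0.   -0.94]
```

```bash
python3 -m crank '[[[0.3,0.2,0,1.5,0,0,0],[0.3,0.1,0,1.5,0,0,0],[0.3,0.1,0.1,1,0,0,0],[0.3,0,0,0.5,0,0,0],[0.3,0,0,0,0,0,0],[0.3,0,0,0,0,0,0]]]' >/dev/null; python3 go.py 459.8 -219.7 21 109
```

```text
p [ 463.5 -221.3   29.1] z [ 0.012 -0.009 -1.   ] shift cm [ 0.28 -0.3   0.8 ] rot deg [ 0.49  0.69 -0.22] F [ 0.  -0.  -0.5] w 0.65 t 5.05 q [-0.6   0.34 -0.45  0.76 -0.   -0.93]
```

```bash
python3 -m crank '[[[0.3,0.2,-0.2,0.6,0.5,0.6,0],[0.3,0.1,-0.1,0.3,0,0,0],[0.3,0,0,0,0,0,0],[0.3,0,0,0,0,0,0]]]' >/dev/null; python3 go.py 459.8 -219.7 21 109
```

```text
p [ 460.4 -220.    20.6] z [ 0.001 -0.002 -1.   ] shift cm [ 0.05 -0.05 -0.04] rot deg [ 0.01  0.13 -0.21] F [ 0.6 -0.2  0.3] w 0.65 t 5.3833 q [-0.6   0.36 -0.45  0.76 -0.   -0.93]
```

```bash
python3 -m crank '[[[-1,0,0,0,0,0,0],[-1,0,0,0,0,0,0],[-1,0,0,0,0,0,0],[-1,0,0,0,0,0,0],[-1,0,0,0,0,0,0],[-1,0,0,0,0,0,0]]]' 60; python3 -m crank '[[[-1,0,0,-1,0,0,0],[-1,0,0,-2,0,0,0],[-1,0,0,-2,0,0,0],[-1,0,0,-2,0,0,0],[-1,0,0,-2,0,0,0],[-1,0,0,-1,0,0,0],[-1,0,0,0,0,0,0]]]'; python3 go.py 440 93 150 88.6
python3 - <<'E'
from h import *
im,d,W=cloud("wrist"); cv2.imwrite("pics/w2.png",im)
E
```

```text
t: 5.88
tcp_pos: [460.5, -220.1, 21.1]
eef_rot: [0.001, 0.582, 0.813, -0.0]
contact_force: [0.4, 0.1, -0.6]
gripper_width: 0.315
t: 6.47
tcp_pos: [456.5, -217.7, 125.4]
eef_rot: [-0.004, 0.582, 0.813, -0.001]
contact_force: [0.1, 0.1, -3.3]
gripper_width: 0.317
p [ 456.5 -217.7  125.4] z [-0.007  0.002 -1.   ] shift cm [29.96  8.42 -2.39] rot deg [-0.41 -0.19 20.17] F [ 0.1  0.1 -3.3] w 0.317 t 6.4667 q [-0.6   0.25 -0.31  1.02 -0.   -0.93]
```

View pics/w2.png

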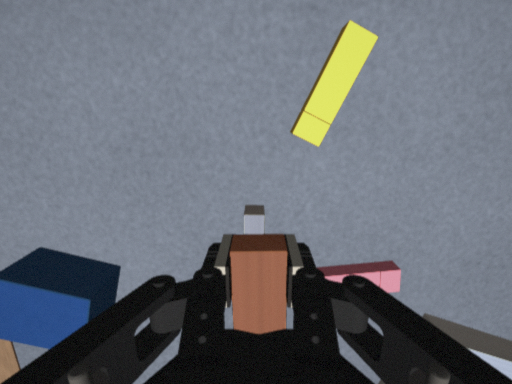

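The bar is held level by its end between the pads, with its top face at (258,285). It has not drooped. Next I turn it square to the plate and travel to in front of the green-tagged fork.

```bash
python3 -m crank '[[[-1,0,0,-1,0,0,6.7],[-1,0,0,-1,0,0,6.7],[-1,0,0,-0.5,0,0,6.7],[-1,2,0,-0.2,0,0,0],[-1,3,-0.1,-0.2,0,0,0],[-1,3.5,-0.2,-0.2,0,0,0],[-1,3.5,-0.2,-0.2,0,0,0],[-1,3.5,-0.2,-0.2,0,0,0],[-1,3.5,-0.2,-0.2,0,0,0],[-1,3.5,-0.2,-0.2,0,0,0]]]'; python3 go.py 430 93 160 88.6 45
```

```text
t: 7.35
tcp_pos: [450.1, 11.0, 156.3]
eef_rot: [-0.01, 0.727, 0.687, -0.006]
contact_force: [0.7, -0.3, -2.9]
gripper_width: 0.317
p [450.1  11.  156.3] z [-0.022  0.006 -1.   ] shift cm [ 8.07 -2.48 -0.28] rot deg [43.74 -1.   -1.62] F [ 0.7 -0.3 -2.9] w 0.317 t 7.35 q [-0.16  0.13 -0.38  1.09  0.   -0.1 ]
```

```bash
python3 -m crank '[[[-1,3,-0.8,0,0,0,-0.5],[-1,2,-0.5,0,0,0,-0.5],[-1,0.8,0,0,3,0,-0.5],[-1,0,0,0,6.5,0,0],[-1,0,0,0,6.5,0,0],[-1,0,0,0,6.5,0,0],[-1,0,0,0,6.5,0,0],[-1,0,0,0,6.5,0,0],[-1,0,0,0,5,0,0],[-1,0,0,0,0,0,0]]]'; python3 go.py 430 93 160 88.6 45
python3 - <<'E'
from h import *
im,d,W=cloud("scene"); np.save("s3.npy",W); cv2.imwrite("pics/s3.png",cv2.resize(im[100:300,150:400],(750,600),interpolation=cv2.INTER_CUBIC))
E
```

```text
t: 8.18
tcp_pos: [430.9, 82.0, 148.3]
eef_rot: [-0.27, 0.659, 0.652, -0.261]
contact_force: [-0.1, 0.0, -4.2]
gripper_width: 0.315
p [430.9  82.  148.3] z [-0.696  0.016 -0.718] shift cm [ 1.11 -0.88 -0.76] rot deg [0.87 0.05 0.77] F [-0.1  0.  -4.2] w 0.315 t 8.1833 q [-0.    0.75  0.24  1.84  0.01  0.  ]
```

View pics/s3.png

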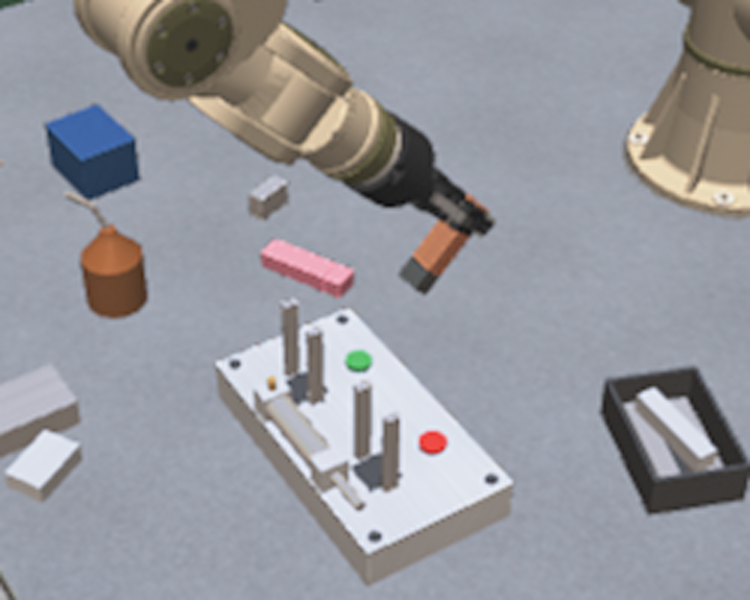

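The tool leans 45° with the foot pointing down and forward (foot at crop (418,278)), clear of the fork cheeks. Now down to just before the plate's side.

```bash
python3 go.py 442 88 62 88.6 45; python3 -m crank '[[[-1,0.2,1.5,1.2,0.4,0,0.3],[-1,0.2,1.5,1.2,0.4,0,0.3],[-1,0.2,1.5,1.2,0,0,0],[-1,0,1.2,1,0,0,0],[-1,0,0.7,0.4,0,0,0],[-1,0,0,0,0,0,0],[-1,0,0,0,0,0,0]]]' 40; python3 go.py 442 88 62 88.6 45
```

```text
p [431.   82.1 149.3] z [-0.692  0.016 -0.722] shift cm [0.53 6.83 5.55] rot deg [1.18 0.05 0.77] F [ 1.   0.2 -3.2] w 0.319 t 8.2333 q [-0.    0.74  0.24  1.83  0.01  0.  ]
t: 8.82
tcp_pos: [443.9, 89.0, 67.4]
eef_rot: [-0.264, 0.664, 0.65, -0.258]
contact_force: [0.3, 0.1, -2.5]
gripper_width: 0.313
p [443.9  89.   67.4] z [-0.686  0.016 -0.727] shift cm [-0.11  0.23  0.53] rot deg [1.67 0.05 0.16] F [ 0.3  0.1 -2.5] w 0.313 t 8.8167 q [0.01 0.83 0.2  1.7  0.02 0.02]
```

```bash
python3 -m crank '[[[-1,0,0,0,0,0,0],[-1,0,0.45,-0.35,0,0,0],[-1,0,0.45,-0.35,0,0,0],[-1,0,0.45,-0.35,0,0,0],[-1,0,0.4,-0.3,0,0,0],[-1,0,0,0,0,0,0]]]' 25; python3 go.py 463 88 65 88.6 45
python3 - <<'E'
from h import *
im,d,W=cloud("scene"); cv2.imwrite("pics/s4.png",cv2.resize(im[150:250,250:370],(720,600),interpolation=cv2.INTER_CUBIC))
E
```

```text
t: 9.32
tcp_pos: [460.0, 89.7, 75.0]
eef_rot: [-0.27, 0.662, 0.648, -0.262]
contact_force: [1.0, -0.5, -3.5]
gripper_width: 0.321
p [460.   89.7  75. ] z [-0.697  0.017 -0.717] shift cm [-0.16  0.91  0.5 ] rot deg [ 0.78 -0.01  0.22] F [ 1.  -0.5 -3.5] w 0.321 t 9.3167 q [0.01 0.87 0.28 1.76 0.02 0.02]
```

View pics/s4.png

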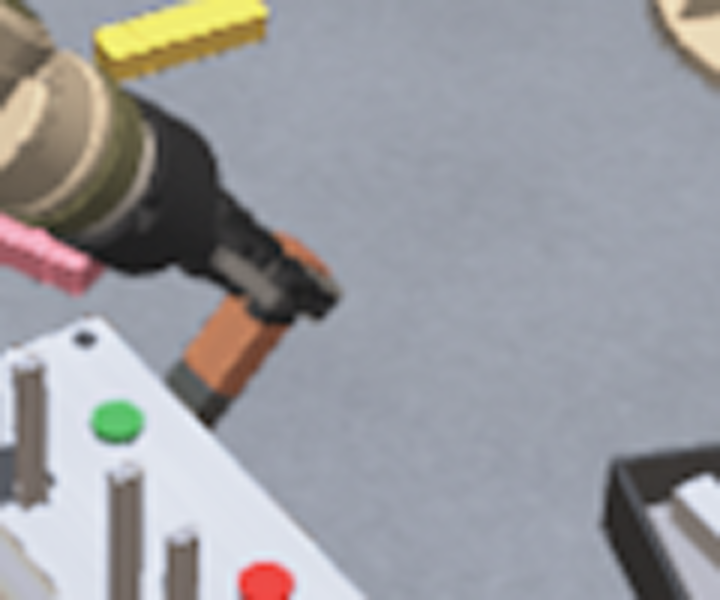

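The foot at (200,390) is almost at the plate side, below the rim, with the bar still leaning about 45°. I'll push on, slightly downward.

```bash
python3 -m crank '[[[-1,0,0.45,-0.05,0,0,0],[-1,0,0.45,-0.05,0,0,0],[-1,0,0.45,-0.05,0,0,0]]]'; python3 -m crank '[[[-1,0,0.4,-0.1,0,0,0],[-1,0,0.4,-0.1,0,0,0]]]';  python3 go.py 470 88 65 88.6 45
```

```text
t: 9.62
tcp_pos: [461.7, 89.8, 74.4]
eef_rot: [-0.278, 0.658, 0.645, -0.271]
contact_force: [-13.1, 1.0, 7.2]
gripper_width: 0.317
t: 9.78
tcp_pos: [462.6, 89.8, 75.0]
eef_rot: [-0.283, 0.656, 0.643, -0.277]
contact_force: [-11.8, 0.4, 5.7]
gripper_width: 0.321
p [462.6  89.8  75. ] z [-0.727  0.016 -0.686] shift cm [-0.16  1.24  0.15] rot deg [-1.68  0.1   0.2 ] F [-11.8   0.4   5.7] w 0.321 t 9.7833 q [0.01 0.91 0.34 1.81 0.02 0.02]
```

Firm contact: about −13 N at the plate, with the bar at roughly 45–50°. Now the grasp point goes over the foot in an arc.

```bash
python3 -m crank '[[[-1,0,0.2,-0.5,-0.5,0,0],[-1,0,0.2,-0.5,-0.5,0,0],[-1,0,0.2,-0.5,-0.5,0,0]]]'; python3 -m crank '[[[-1,0,0.2,-0.5,-0.5,0,0],[-1,0,0.2,-0.5,-0.5,0,0]]]';  python3 go.py 485 88 82 88.6 45
python3 - <<'E'
from h import *
im,d,W=cloud("scene"); cv2.imwrite("pics/s5.png",cv2.resize(im[150:250,250:370],(720,600),interpolation=cv2.INTER_CUBIC))
E
```

```text
t: 10.03
tcp_pos: [471.5, 89.9, 82.6]
eef_rot: [-0.281, 0.657, 0.644, -0.275]
contact_force: [-9.4, 0.0, -3.6]
gripper_width: 0.314
t: 10.2
tcp_pos: [478.6, 89.8, 87.4]
eef_rot: [-0.279, 0.658, 0.645, -0.272]
contact_force: [-7.5, -0.5, -6.1]
gripper_width: 0.319
p [478.6  89.8  87.4] z [-0.717  0.015 -0.696] shift cm [-0.17  0.84 -0.09] rot deg [-0.86  0.13  0.21] F [-7.5 -0.5 -6.1] w 0.319 t 10.2 q [0.01 0.92 0.4  1.85 0.02 0.02]
```

View pics/s5.png

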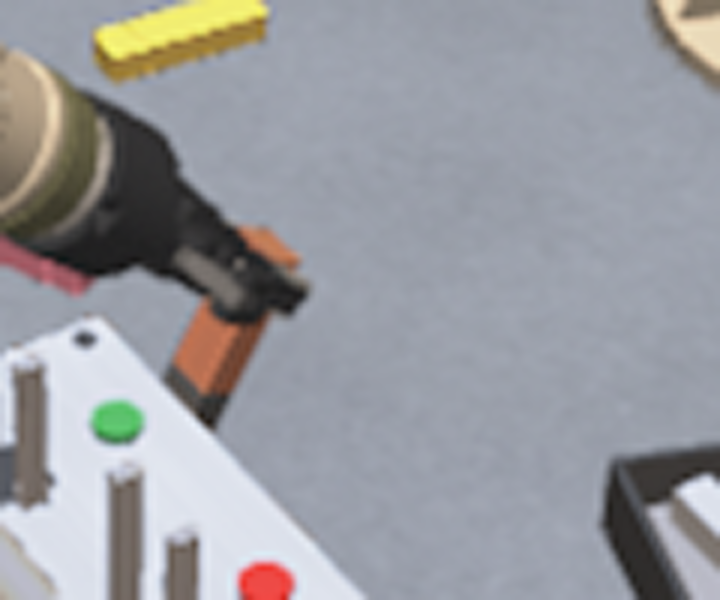

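The bar is steeper now (about 65°), with its foot still at the plate side. I'll continue the arc and bring the tool back to vertical.

```bash
python3 -m crank '[[[-1,0,0.5,-0.45,-5.6,0,0],[-1,0,0.5,-0.4,-5.6,0,0],[-1,0,0.55,-0.35,-5.6,0,0],[-1,0,0.6,-0.3,-5.6,0,0]]]';  python3 go.py 528 88 88 88.6 0
```

```text
t: 10.58
tcp_pos: [492.4, 89.1, 80.5]
eef_rot: [-0.158, 0.697, 0.682, -0.154]
contact_force: [-8.9, 0.8, -1.9]
gripper_width: 0.315
p [492.4  89.1  80.5] z [-0.43   0.009 -0.903] shift cm [-0.04  2.9  -2.21] rot deg [-2.55e+01  2.00e-02  1.90e-01] F [-8.9  0.8 -1.9] w 0.315 t 10.5833 q [0.01 0.63 0.07 1.45 0.01 0.03]
```

```bash
python3 -m crank '[[[-1,0,0.65,-0.5,-5,0,0],[-1,0,0.7,-0.4,-5,0,0],[-1,0,0.7,-0.35,-5,0,0],[-1,0,0.7,-0.3,-5,0,0],[-1,0,0.5,-0.2,-5,0,0]]]';  python3 go.py 528 88 88 88.6 0
```

```text
t: 11.0
tcp_pos: [513.0, 88.7, 86.1]
eef_rot: [-0.008, 0.714, 0.7, -0.008]
contact_force: [-6.0, -0.5, -7.3]
gripper_width: 0.318
p [513.   88.7  86.1] z [-0.023  0.001 -1.   ] shift cm [-0.04  1.49 -0.23] rot deg [-1.34 -0.02  0.19] F [-6.  -0.5 -7.3] w 0.318 t 11.0 q [ 0.02  0.32 -0.32  0.96  0.    0.04]
```

```bash
python3 -m crank '[[[-1,0,0.5,-0.1,-1,0,0],[-1,0,0.5,-0.1,-0.5,0,0],[-1,0,0.3,0,0,0,0],[-1,0,0,0,0,0,0]]]';  python3 go.py 528 88 88 88.6 0
python3 - <<'E'
from h import *
im,d,W=cloud("scene"); np.save("s6.npy",W); cv2.imwrite("pics/s6.png",cv2.resize(im[150:250,240:360],(720,600),interpolation=cv2.INTER_CUBIC))
im,d,W=cloud("wrist"); np.save("w6.npy",W); cv2.imwrite("pics/w6.png",im)
E
```

```text
t: 11.33
tcp_pos: [512.9, 88.9, 86.8]
eef_rot: [-0.005, 0.714, 0.7, -0.005]
contact_force: [-0.0, -0.6, -2.7]
gripper_width: 0.315
p [512.9  88.9  86.8] z [-0.013  0.    -1.   ] shift cm [-0.06  1.51 -0.14] rot deg [-0.76 -0.01  0.25] F [-0.  -0.6 -2.7] w 0.315 t 11.3333 q [ 0.02  0.31 -0.33  0.95  0.    0.04]
```

View pics/s6.png

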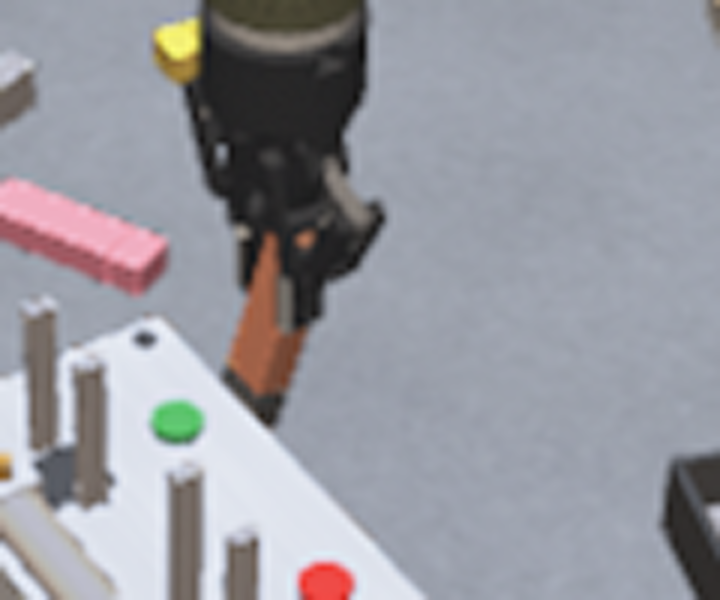

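The tool is upright. The bar leans another 10–15° and the contact force has dropped to zero, so I'll push forward again.

```bash
python3 -m crank '[[[-1,0,0.5,0,-0.5,0,0],[-1,0,0.5,0,-0.3,0,0],[-1,0,0.5,0,0,0,0],[-1,0,0.5,0,0,0,0]]]';  python3 go.py 528 88 88 88.6 0
```

```text
t: 11.77
tcp_pos: [524.0, 88.8, 85.9]
eef_rot: [-0.008, 0.714, 0.7, -0.007]
contact_force: [-8.8, -2.0, 1.7]
gripper_width: 0.317
p [524.   88.8  85.9] z [-0.021  0.001 -1.   ] shift cm [-0.08  0.4  -0.21] rot deg [-1.19 -0.02  0.27] F [-8.8 -2.   1.7] w 0.317 t 11.7667 q [ 0.02  0.34 -0.29  0.96  0.    0.04]
```

```bash
python3 -m crank '[[[-1,0,0.5,0,-0.5,0,0],[-1,0,0.5,0,-0.5,0,0]]]';  python3 go.py 528 88 88 88.6 0
cat > up.py <<'E'
# tilt of the (near) upright electrode from scene cloud: copper/dark pixels near (x,y), z slices
import sys
from h import *
x,y,rad,z0,z1=[float(v) for v in sys.argv[1:6]]
for n in ("scene","top","wrist"):
    im,d,W=cloud(n); h=cv2.cvtColor(im,cv2.COLOR_BGR2HSV)
    m=(np.hypot(W[...,0]-x,W[...,1]-y)<rad)&(W[...,2]>z0)&(W[...,2]<z1)&((h[...,0]<14)&(h[...,1]>100))
    Q=W[m]; print(n,m.sum(),end=" ")
    if m.sum()<20: print(); continue
    print("z",np.percentile(Q[:,2],[2,50,98]).round(1),end=" ")
    A=np.c_[Q-Q.mean(0)]; 
    zz=Q[:,2]; 
    for a,b in zip(np.linspace(z0,z1,7)[:-1],np.linspace(z0,z1,7)[1:]):
        k=(zz>=a)&(zz<b)
        if k.sum()>6: print(f"[{(a+b)/2:.0f}: {np.median(Q[k,0]):.1f} {np.median(Q[k,1]):.1f} xr {np.ptp(np.percentile(Q[k,0],[3,97])):.0f} n{k.sum()}]",end=" ")
    print()
    cv2.imwrite(f"pics/up_{n}.png",im)
E
python3 up.py 522 89 45 10 140
```

```text
t: 11.93
tcp_pos: [530.2, 88.8, 85.3]
eef_rot: [-0.005, 0.714, 0.7, -0.005]
contact_force: [-8.6, 1.4, 4.3]
gripper_width: 0.319
p [530.2  88.8  85.3] z [-0.014  0.001 -1.   ] shift cm [-0.08 -0.23 -0.27] rot deg [-0.8  -0.03  0.27] F [-8.6  1.4  4.3] w 0.319 t 11.9333 q [ 0.02  0.34 -0.29  0.96  0.    0.04]
scene 132 z [ 48.1  71.4 138.7] [42: 532.8 99.8 xr 15 n15] [64: 532.6 98.9 xr 22 n61] [86: 532.8 86.0 xr 21 n21] [108: 531.5 82.7 xr 20 n20] [129: 530.4 100.4 xr 29 n15] 
top 38 z [ 62.2 120.1 122.8] [129: 510.7 78.8 xr 9 n26] 
wrist 4376 z [ 52.5 120.7 123.1] [42: 517.5 88.8 xr 1 n104] [64: 515.9 89.1 xr 2 n333] [86: 513.8 88.5 xr 2 n515] [108: 511.6 88.5 xr 3 n835] [129: 519.4 88.6 xr 19 n2589]
```

```bash
python3 -m crank '[[[-1,0,0.6,0,-0.5,0,0],[-1,0,0.6,0,-0.3,0,0],[-1,0,0.6,0,0,0,0]]]';  python3 go.py 535 88 88 88.6 0; python3 up.py 525 89 45 10 140 | grep wrist
```

```text
t: 12.33
tcp_pos: [541.9, 88.7, 84.2]
eef_rot: [-0.006, 0.714, 0.7, -0.005]
contact_force: [-9.1, -2.7, 3.7]
gripper_width: 0.318
p [541.9  88.7  84.2] z [-0.015  0.001 -1.   ] shift cm [-0.08 -0.7  -0.37] rot deg [-0.87 -0.04  0.28] F [-9.1 -2.7  3.7] w 0.318 t 12.3333 q [ 0.02  0.36 -0.26  0.97  0.    0.03]
wrist 5151 z [ 53.5 119.7 123.5] [42: 520.5 87.1 xr 1 n94] [64: 521.1 89.1 xr 1 n511] [86: 522.1 88.5 xr 2 n732] [108: 523.1 88.9 xr 2 n1148] [129: 531.8 88.4 xr 19 n2666]
```

The bar is now within about 0.04 rad of vertical (back face x = 520.5 at z = 42, 523 at z = 108). I'll back off from the plate and lower it to the bench.

```bash
python3 -m crank '[[[-1,0,-0.7,0,-0.5,0,0],[-1,0,-1.2,0,-0.3,0,0],[-1,0,-1.2,0,0,0,0],[-1,0,-1,0,0,0,0],[-1,0,-0.6,0,0,0,0],[-1,0,0,0,0,0,0],[-1,0,0,0,0,0,0]]]';  python3 go.py 490 88 70 88.6 0; python3 up.py 482 89 45 10 140 | grep wrist
```

```text
t: 13.07
tcp_pos: [504.5, 88.8, 86.6]
eef_rot: [0.004, 0.715, 0.7, 0.005]
contact_force: [1.4, 0.9, -2.8]
gripper_width: 0.32
p [504.5  88.8  86.6] z [ 0.013  0.001 -1.   ] shift cm [-0.11 -1.47  1.64] rot deg [ 0.74 -0.05  0.19] F [ 1.4  0.9 -2.8] w 0.32 t 13.0667 q [ 0.02  0.28 -0.38  0.9   0.    0.04]
wrist 5094 z [ 54.1 121.3 125.3] [42: 483.5 88.3 xr 1 n86] [64: 483.7 88.7 xr 1 n471] [86: 483.9 88.6 xr 1 n692] [108: 484.2 89.1 xr 1 n1084] [129: 491.9 88.7 xr 19 n2761]
```

```bash
python3 -m crank '[[[-1,0,-0.4,0.8,0,0,0],[-1,0,-0.3,0.8,0,0,0],[-1,0,0,0.3,0,0,0],[-1,0,0,0.1,0,0,0],[-1,0,0,0,0,0,0]]]';  python3 go.py 490 88 64 88.6 0; python3 up.py 486 89 45 5 130 | grep wrist
```

```text
t: 13.63
tcp_pos: [497.8, 88.9, 63.5]
eef_rot: [0.004, 0.715, 0.699, 0.004]
contact_force: [0.0, 0.7, -3.2]
gripper_width: 0.32
p [497.8  88.9  63.5] z [ 0.012  0.001 -1.   ] shift cm [-0.1  -0.77 -0.06] rot deg [ 0.68 -0.05  0.17] F [ 0.   0.7 -3.2] w 0.32 t 13.6333 q [ 0.02  0.29 -0.42  0.85  0.    0.04]
wrist 5084 z [ 32.2  98.8 102.8] [36: 477.1 88.7 xr 1 n409] [57: 477.4 88.7 xr 1 n585] [78: 477.6 89.2 xr 1 n893] [99: 483.7 88.7 xr 19 n3183] [120: 485.7 68.1 xr 18 n12]
```

```bash
for i in 1; do python3 -m crank '[[[-1,0,0,0.15,0,0,0],[-1,0,0,0.1,0,0,0]]]'; python3 -m crank '[[[-1,0,0,0.15,0,0,0],[-1,0,0,0,0,0,0]]]'; done; python3 up.py 486 89 45 5 130 | grep wrist
```

```text
t: 13.95
tcp_pos: [499.3, 88.9, 62.2]
eef_rot: [0.005, 0.715, 0.699, 0.005]
contact_force: [-0.1, 1.0, -2.7]
gripper_width: 0.316
t: 14.12
tcp_pos: [500.2, 88.9, 61.7]
eef_rot: [0.006, 0.715, 0.699, 0.006]
contact_force: [0.8, 0.8, -1.9]
gripper_width: 0.315
wrist 5087 z [ 29.2  96.4 100.4] [15: 479.3 86.0 xr 1 n37] [36: 479.4 88.8 xr 1 n437] [57: 479.5 89.3 xr 1 n606] [78: 479.7 89.0 xr 1 n950] [99: 486.1 88.7 xr 19 n3040] [120: 487.3 62.4 xr 25 n17]
```

```bash
python3 -m crank '[[[-1,0,-0.1,0.15,0.3,0,0],[-1,0,-0.05,0.1,0.2,0,0]]]'; python3 -m crank '[[[-1,0,-0.05,0.15,0.3,0,0],[-1,0,-0.05,0.1,0.2,0,0]]]'; python3 up.py 486 89 45 5 130 | grep wrist; python3 go.py 500 89 62 88.6 0
```

```text
t: 14.43
tcp_pos: [500.6, 88.9, 61.4]
eef_rot: [0.004, 0.715, 0.699, 0.005]
contact_force: [-1.6, 0.7, 4.1]
gripper_width: 0.319
t: 14.6
tcp_pos: [500.9, 88.9, 61.4]
eef_rot: [0.002, 0.715, 0.7, 0.002]
contact_force: [-1.6, -0.0, 2.2]
gripper_width: 0.317
wrist 5116 z [ 30.   96.5 100.4] [15: 479.6 89.5 xr 1 n35] [36: 479.8 89.1 xr 1 n430] [57: 480.2 88.8 xr 1 n614] [78: 480.6 89.2 xr 1 n946] [99: 487.3 88.8 xr 19 n3075] [120: 489.1 106.7 xr 19 n16] 
p [501.   88.9  61.4] z [ 0.007  0.001 -1.   ] shift cm [ 0.01 -0.1  -0.07] rot deg [ 0.37 -0.05  0.18] F [-2.1 -0.3  7.5] w 0.317 t 14.75 q [ 0.02  0.3  -0.41  0.85  0.    0.04]
```

Bench contact: +2 to +7 N now, where it was −3 N hanging. Lean is about 0.02 rad, so I release.

```bash
python3 -m crank '[[[-0.15,0,0,0,0,0,0],[-0.15,0,0,0,0,0,0],[-0.15,0,0,0,0,0,0],[0,0,0,0,0,0,0],[0,0,0,0,0,0,0]]]';python3 up.py 486 89 45 5 130 | grep wrist; python3 go.py 490 89 160 88.6 0
```

```text
t: 15.17
tcp_pos: [502.3, 89.0, 62.1]
eef_rot: [0.003, 0.715, 0.7, 0.004]
contact_force: [-0.4, 0.2, 0.1]
gripper_width: 0.496
wrist 4974 z [ 28.4  97.4 100.3] [15: 479.5 89.2 xr 1 n56] [36: 479.5 89.2 xr 1 n406] [57: 479.6 88.8 xr 1 n586] [78: 479.7 89.3 xr 1 n891] [99: 486.5 88.9 xr 19 n3025] [120: 490.7 114.8 xr 10 n10] 
p [502.2  88.9  62. ] z [ 0.009  0.001 -1.   ] shift cm [-0.01 -1.13 -9.81] rot deg [ 0.51 -0.06  0.17] F [ 0.5  0.3 -0.3] w 0.5 t 15.3167 q [ 0.02  0.3  -0.41  0.85  0.    0.04]
```

```bash
python3 -m crank '[[[0,0,0,-1,0.3,0,0],[0,0,0,-2,0.2,0,0],[0,0,0,-2.5,0,0,0],[0,0,-0.1,-2.5,0,0,0],[0.3,0,-0.1,-1,0,0,0],[0.3,0,0,-0.5,0,0,3],[0.3,0,0,0,0,0,7],[0.3,0,0,0,0,0,7],[0.3,0,0,0,0,0,7],[0.3,0,0,0,0,0,7]]]'; python3 -m crank '[[[0.3,0,0,0,0,0,7],[0.3,0,0,0,0,0,7],[0.3,0,0,0,0,0,7],[0.3,0,0,0,0,0,7],[0.3,0,0,0,0,0,7],[0.3,0,0,0,0,0,7],[0.3,0,0,0,0,0,7],[0.3,0,0,0,0,0,5],[0.3,0,0,0,0,0,1],[0.3,0,0,0,0,0,0]]]'
cat > topf.py <<'E'
# copper top face rectangle near (x,y) in z band
import sys
from h import *
x,y,z0,z1=[float(v) for v in sys.argv[1:5]]
for n in ("wrist","top"):
    im,d,W=cloud(n); h=cv2.cvtColor(im,cv2.COLOR_BGR2HSV)
    m=(np.hypot(W[...,0]-x,W[...,1]-y)<35)&(W[...,2]>z0)&(W[...,2]<z1)&(h[...,0]<14)&(h[...,1]>100)
    if m.sum()<10: print(n,m.sum()); continue
    Q=np.ascontiguousarray(W[m][:,:2].astype(np.float32)); print(n,m.sum(),np.round(np.ravel(sum(map(list,map(np.atleast_1d,cv2.minAreaRect(Q))),[])),1),"z",np.median(W[m][:,2]).round(1)); cv2.imwrite(f"pics/t_{n}.png",im)
E
python3 topf.py 489 89 93 108;  python3 go.py 490 89 160 -1.4 0
```

```text
t: 16.15
tcp_pos: [498.8, 88.9, 160.9]
eef_rot: [-0.001, 0.879, 0.476, -0.001]
contact_force: [0.8, 1.1, -0.7]
gripper_width: 0.652
t: 16.98
tcp_pos: [498.1, 88.9, 160.1]
eef_rot: [-0.0, 1.0, 0.003, -0.002]
contact_force: [0.4, 0.1, 0.4]
gripper_width: 0.649
wrist 808 [489.7  89.4  28.2  19.   89.1] z 99.1
top 72 [4.865e+02 8.370e+01 1.920e+01 1.900e+01 4.000e-01] z 98.9
p [498.1  88.9 160.1] z [-0.004  0.001 -1.   ] shift cm [-0.81 -0.02  0.01] rot deg [-0.05  0.24  1.78] F [-0.7  0.4 -0.4] w 0.653 t 17.0833 q [ 0.02  0.22 -0.26  1.1   0.    1.58]
```

It stands alone at (489.7, 89.4), top at z = 99. I'll measure the fork from the wrist camera while at it.

```bash
cat > fork.py <<'E'
from h import *
im,d,W=cloud("wrist"); cv2.imwrite("pics/fork.png",im); Z=W[...,2]
k=(np.hypot(W[...,0]-633,W[...,1]-93)<45)&(Z>128)&(Z<139)
nn,l,st,ce=cv2.connectedComponentsWithStats(k.astype(np.uint8))
for i in range(1,nn):
    if st[i][4]>8:
        Q=W[l==i]; print("cheek",st[i][4],Q.mean(0).round(1),"x",Q[:,0].min().round(1),Q[:,0].max().round(1),"y",Q[:,1].min().round(1),Q[:,1].max().round(1))
k=(np.abs(W[...,0]-614)<100)&(np.abs(W[...,1]-155)<160)&(Z>40)&(Z<50)
rc=cv2.minAreaRect(np.ascontiguousarray(W[k][:,:2].astype(np.float32))); print("plate",k.sum(),rc,cv2.boxPoints(rc).round(1).tolist())
h=cv2.cvtColor(im,cv2.COLOR_BGR2HSV); g=(h[...,0]>40)&(h[...,0]<80)&(h[...,1]>120)&k|((h[...,0]>40)&(h[...,0]<80)&(h[...,1]>120)&(Z>45)&(Z<56)); print("green",g.sum(),W[g].mean(0).round(1))
E
python3 fork.py; python3 go.py 489.7 89.4 75 -0.9
```

```text
cheek 313 [634.6 116.6 131.7] x 627.9 642.9 y 112.0 120.5
cheek 272 [633.7  73.1 131.4] x 627.3 642.3 y 68.1 77.0
plate 32884 ((616.2347412109375, 138.08074951171875), (233.0030975341797, 150.48951721191406), 88.92959594726562) [[538.7999877929688, 23.0], [689.2999877929688, 20.200000762939453], [693.5999755859375, 253.1999969482422], [543.2000122070312, 256.0]]
green 471 [574.9  96.   50.2]
p [498.1  88.9 160.1] z [-0.004  0.001 -1.   ] shift cm [-0.81 -0.05  8.52] rot deg [-0.05  0.24  1.26] F [-0.3 -0.  -0. ] w 0.653 t 17.1333 q [ 0.02  0.22 -0.26  1.1   0.    1.58]
```

View pics/fork.png

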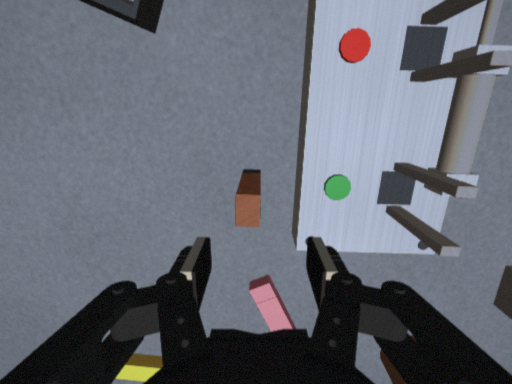

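The wrist picture shows the copper bar standing at (250,200), its top at (247,210). The green tag is at (337,187), and its fork's floor pad is at (396,187). Now regrasp by the 20 mm sides.

```bash
python3 -m crank '[[[0.3,-0.5,0,0,0,0.2,0.7],[0.3,-0.4,0,0.5,0,0,0.6],[0.3,0,0,1,0,0,0],[0.3,0,0,1,0,0,0],[0.3,0,0,0,0,0,0],[0.3,0,0,0,0,0,0]]]' 40; python3 go.py 489.7 89.4 66 -0.9
```

```text
t: 17.63
tcp_pos: [487.2, 88.9, 132.5]
eef_rot: [-0.0, 1.0, -0.008, -0.0]
contact_force: [-0.5, 0.3, 0.7]
gripper_width: 0.649
p [487.2  88.9 132.5] z [-0.001  0.001 -1.   ] shift cm [ 0.25 -0.04  6.65] rot deg [-0.06  0.03  0.03] F [-0.5  0.3  0.7] w 0.649 t 17.6333 q [ 0.02  0.22 -0.33  1.02  0.    1.6 ]
```

```bash
python3 -m crank '[[[0.3,0.1,0,1,0,0,0],[0.3,0,0,1.7,0,0,0],[0.3,0,0,1.7,0,0,0],[0.3,0,0,1,0,0,0],[0.3,0,0,0.5,0,0,0],[0.3,0,0,0,0,0,0],[0.3,0,0,0,0,0,0]]]' 40; python3 go.py 489.7 89.4 66 -0.9
```

```text
t: 18.22
tcp_pos: [489.3, 89.0, 69.5]
eef_rot: [-0.001, 1.0, -0.007, 0.001]
contact_force: [-0.1, -0.1, 0.4]
gripper_width: 0.649
p [489.3  89.   69.5] z [ 0.002  0.001 -1.   ] shift cm [ 0.04 -0.04  0.35] rot deg [-0.06 -0.09  0.07] F [-0.1 -0.1  0.4] w 0.649 t 18.2167 q [ 0.02  0.28 -0.43  0.87  0.    1.6 ]
```

```bash
python3 -m crank '[[[-0.3,0,0,0.2,0,0,0],[-0.3,0,0,0,0,0,0],[-0.3,0,0,0,0,0,0],[-0.45,0,0,0,0,0,0],[-0.6,0,0,0,0,0,0],[-1,0,0,0,0,0,0],[-1,0,0,0,0,0,0],[-1,0,0,0,0,0,0]]]' 60; python3 -m crank '[[[-1,0,0,-0.5,0,0,0],[-1,0,0,-1.5,0,0,0],[-1,0,0,-2.5,0,0,0],[-1,0,0,-2.5,0,0,0],[-1,0,0,-2.5,0,0,0],[-1,0,0,-2.5,0,0,0],[-1,0,0,-2,0,0,0],[-1,0,0,-1,0,0,0],[-1,0,0,0,0,0,0],[-1,0,0,0,0,0,0]]]';python3 go.py 634.5 94.3 215 -1.2
```

```text
t: 18.88
tcp_pos: [490.7, 89.0, 69.3]
eef_rot: [-0.001, 1.0, -0.007, 0.002]
contact_force: [0.6, 0.2, -0.6]
gripper_width: 0.226
t: 19.72
tcp_pos: [486.1, 88.8, 225.7]
eef_rot: [-0.0, 1.0, -0.007, -0.002]
contact_force: [-0.5, -0.4, -3.7]
gripper_width: 0.226
p [486.1  88.8 225.7] z [-0.004  0.001 -1.   ] shift cm [14.84 -0.77  1.02] rot deg [-0.05  0.21  0.38] F [-0.5 -0.4 -3.7] w 0.226 t 19.7167 q [ 0.02  0.16 -0.16  1.25  0.    1.6 ]
```

```bash
python3 -m crank '[[[-1,1,0,0,0,0,0.2],[-1,2,-0.1,0,0,0,0.2],[-1,2,-0.1,0,0,0,0],[-1,2,-0.1,0,0,0,0],[-1,2,-0.1,0,0,0,0],[-1,2,-0.1,0,0,0,0],[-1,1.5,0,0,0,0,0],[-1,0.7,0,0,0,0,0],[-1,0,0,0,0,0,0],[-1,0,0,0,0,0,0]]]'; python3 go.py 634.5 94.3 215 -1.2
python3 - <<'E'
from h import *
im,d,W=cloud("wrist"); cv2.imwrite("pics/w9.png",im); Z=W[...,2]; p=tool()[1]
h=cv2.cvtColor(im,cv2.COLOR_BGR2HSV); cu=(h[...,0]<14)&(h[...,1]>100)
k=(np.hypot(W[...,0]-p[0],W[...,1]-p[1])<30)&(Z>p[2]+20)&(Z<p[2]+45)&cu
if k.sum()>10: print("top",k.sum(),cv2.minAreaRect(np.ascontiguousarray(W[k][:,:2].astype(np.float32))),np.median(Z[k]))
k=(np.hypot(W[...,0]-634,W[...,1]-94)<45)&(Z>125)&(Z<139)&(~cu)
nn,l,st,ce=cv2.connectedComponentsWithStats(k.astype(np.uint8))
for i in range(1,nn):
    if st[i][4]>20:
        Q=W[l==i]; print("cheek",st[i][4],Q.mean(0).round(1),"x",np.percentile(Q[:,0],[1,99]).round(1),"y",np.percentile(Q[:,1],[1,99]).round(1))
# y faces of copper: front side slices
k=(np.hypot(W[...,0]-p[0],W[...,1]-p[1])<30)&cu
for a in range(int(p[2])-60,int(p[2])+40,15):
    q=k&(Z>a)&(Z<a+15)
    if q.sum()>20: print(a+7,q.sum(),np.median(W[q],0).round(1),"x",np.percentile(W[q][:,0],[2,98]).round(1))
E
```

```text
t: 20.55
tcp_pos: [622.1, 90.7, 208.9]
eef_rot: [-0.0, 1.0, -0.012, -0.012]
contact_force: [-0.1, -0.5, -2.2]
gripper_width: 0.225
p [622.1  90.7 208.9] z [-0.023  0.001 -1.   ] shift cm [ 1.22 -0.39 -0.64] rot deg [ 0.    1.34 -0.15] F [-0.1 -0.5 -2.2] w 0.225 t 20.55 q [0.02 0.45 0.19 1.33 0.   1.61]
top 2415 ((621.1502685546875, 91.23835754394531), (28.844791412353516, 45.32394027709961), 87.23768615722656) 238.64418790159434
cheek 175 [636.2 117.1 131.5] x [629.6 643. ] y [113.  120.4]
cheek 87 [638.3  73.8 131. ] x [634.5 641.7] y [69.2 76.6]
170 182 [622.3 104.8 171.2] x [613.  630.7]
185 230 [622.2 104.8 185.7] x [613.3 631.4]
200 293 [622.7 104.8 201. ] x [613.9 631.7]
215 400 [623.1 104.8 216.4] x [613.8 632.3]
230 763 [624.9 104.5 233.5] x [613.9 633.3]
245 1854 [622.9  92.1 238.9] x [614.1 633. ]
```

View pics/w9.png

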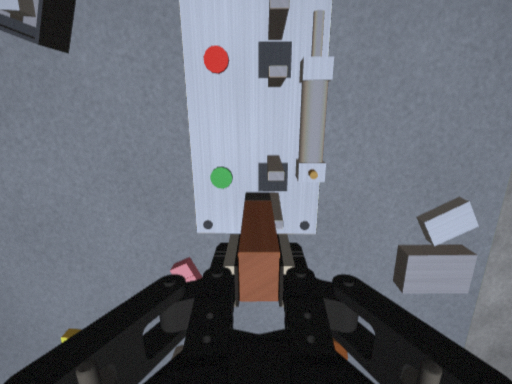

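The bar is held upright, with its top at (258,270) and foot at (258,197). The fork floor is at (273,178), with one cheek at (277,208) and the other at (275,168). The gap centre comes out near (635.3, 94.7). I'll correct position and tool tilt before lowering.

```bash
python3 -m crank '[[[-1,0.4,-0.1,-0.6,0,0.7,0],[-1,0.4,-0.15,-0.3,0,0.6,0],[-1,0.3,-0.15,0,0,0,0],[-1,0,0,0,0,0,0],[-1,0,0,0,0,0,0]]]'; python3 go.py 634.8 94.6 115.5 -1.2
```

```text
t: 21.02
tcp_pos: [631.2, 95.2, 219.8]
eef_rot: [-0.0, 1.0, -0.011, 0.0]
contact_force: [-0.3, -0.9, -3.0]
gripper_width: 0.223
p [631.2  95.2 219.8] z [ 0.001  0.    -1.   ] shift cm [ 0.35  0.06 10.43] rot deg [-0.   -0.05 -0.12] F [-0.3 -0.9 -3. ] w 0.223 t 21.0167 q [0.02 0.44 0.21 1.33 0.   1.62]
```

```bash
python3 -m crank '[[[-1,0.2,0,0.4,0,0,0],[-1,0.1,0,0.2,0,0,0],[-1,0,0,0,0,0,0],[-1,0,0,0,0,0,0]]]' >/dev/null; python3 go.py 634.8 94.6 115.5 -1.2
cat > rel.py <<'E'
from h import *
im,d,W=cloud("wrist"); Z=W[...,2]; p=tool()[1]
h=cv2.cvtColor(im,cv2.COLOR_BGR2HSV); cu=(h[...,0]<14)&(h[...,1]>100)
k=(np.hypot(W[...,0]-634,W[...,1]-94)<45)&(Z>127)&(Z<137)&(~cu)
nn,l,st,ce=cv2.connectedComponentsWithStats(k.astype(np.uint8))
for i in range(1,nn):
    if st[i][4]>20:
        Q=W[l==i]; print("cheek",st[i][4],Q.mean(0).round(1),"x",np.percentile(Q[:,0],[1,99]).round(1),"y",np.percentile(Q[:,1],[1,99]).round(1))
k=(np.hypot(W[...,0]-p[0],W[...,1]-p[1])<30)&cu
for a in range(int(p[2])-60,int(p[2])+20,20):
    q=k&(Z>a)&(Z<a+20)
    if q.sum()>20: print(a+10,q.sum(),np.median(W[q],0).round(1),"x",np.percentile(W[q][:,0],[2,98]).round(1),np.percentile(W[q][:,0],[2,98]).mean().round(1))
E
python3 rel.py
```

```text
p [634.2  95.4 214.2] z [ 0.002 -0.    -1.   ] shift cm [0.04 0.07 9.87] rot deg [-0.   -0.12 -0.1 ] F [ 0.1 -0.3 -3.8] w 0.222 t 21.35 q [ 0.02  0.45  0.2   1.32 -0.    1.62]
cheek 165 [636.1 117.  131.8] x [629.2 643. ] y [112.9 120.3]
164 62 [633.9 109.5 171.7] x [625.8 643. ] 634.4
184 263 [635.  109.5 184.8] x [626.  643.4] 634.7
204 378 [634.4 109.4 204.7] x [626.2 643.5] 634.8
224 570 [635.  109.4 225.1] x [625.7 644.5] 635.1
```

```bash
python3 -m crank '[[[-1,0.05,0.05,0.7,0,0,0],[-1,0,0,1,0,0,0],[-1,0,0,1,0,0,0],[-1,0,0,0.3,0,0,0],[-1,0,0,0,0,0,0],[-1,0,0,0,0,0,0]]]' ; python3 go.py 634.8 94.7 115.5 -1.2; python3 rel.py
```

```text
t: 21.9
tcp_pos: [633.8, 94.6, 179.0]
eef_rot: [0.0, 1.0, -0.011, -0.001]
contact_force: [0.8, -0.8, -3.3]
gripper_width: 0.227
p [633.8  94.6 179. ] z [-0.001 -0.    -1.   ] shift cm [ 0.11 -0.02  6.35] rot deg [ 0.01  0.06 -0.11] F [ 0.8 -0.8 -3.3] w 0.227 t 21.9 q [ 0.02  0.46  0.14  1.25 -0.    1.62]
cheek 230 [636.1 116.7 131.8] x [629.4 642.7] y [112.  120.4]
cheek 71 [633.5 108.7 130.1] x [624.2 643.5] y [108.  109.2]
129 66 [635.2 108.7 136.5] x [625.3 642.9] 634.1
149 264 [634.4 108.7 149.7] x [625.5 642.7] 634.1
169 377 [634.5 108.6 169.9] x [625.7 643.1] 634.4
189 585 [634.6 108.6 190.3] x [625.2 644.1] 634.6
```

```bash
python3 -m crank '[[[-1,0.1,0,1,0,0,0],[-1,0.05,0,1.5,0,0,0],[-1,0,0,1.5,0,0,0],[-1,0,0,0.8,0,0,0],[-1,0,0,0.3,0,0,0],[-1,0,0,0,0,0,0],[-1,0,0,0,0,0,0]]]' ; python3 go.py 634.8 94.7 115.5 -1.2
```

```text
t: 22.53
tcp_pos: [637.1, 94.6, 126.2]
eef_rot: [-0.0, 1.0, -0.011, 0.002]
contact_force: [-0.4, -0.1, -2.4]
gripper_width: 0.228
p [637.1  94.6 126.2] z [ 0.003  0.    -1.   ] shift cm [-0.23 -0.01  1.07] rot deg [-0.   -0.18 -0.11] F [-0.4 -0.1 -2.4] w 0.228 t 22.5333 q [ 0.02  0.49  0.05  1.13 -0.    1.62]
```

```bash
python3 -m crank '[[[-1,-0.2,0,0.4,0,-0.2,0],[-1,-0.1,0,0.3,0,0,0],[-1,0,0,0.1,0,0,0],[-1,0,0,0,0,0,0]]]' ; python3 -m crank '[[[-1,0,0,0.1,0,0,0],[-1,0,0,0.1,0,0,0]]]';python3 go.py 634.8 94.7 115.5 -1.2
```

```text
t: 22.87
tcp_pos: [635.2, 94.7, 119.7]
eef_rot: [-0.0, 1.0, -0.011, 0.001]
contact_force: [-0.1, 0.1, -2.8]
gripper_width: 0.227
t: 23.03
tcp_pos: [635.7, 94.7, 118.4]
eef_rot: [-0.0, 1.0, -0.011, 0.002]
contact_force: [-0.0, 0.5, -3.2]
gripper_width: 0.222
p [635.7  94.7 118.4] z [ 0.004  0.    -1.   ] shift cm [-0.09  0.01  0.29] rot deg [-0.02 -0.24 -0.11] F [-0.   0.5 -3.2] w 0.222 t 23.0333 q [0.02 0.49 0.03 1.11 0.   1.62]
```

```bash
python3 -m crank '[[[-1,-0.1,0,0.2,0,-0.2,0],[-1,0,0,0.15,0,-0.1,0]]]' ; python3 -m crank '[[[-1,-0.05,0,0.15,0,-0.1,0],[-1,0,0,0.1,0,-0.1,0]]]';python3 -m crank '[[[-1,-0.05,0,0.1,0,0,0],[-1,0,0,0.05,0,0,0]]]';python3 go.py 634.8 94.7 115.5 -1.2; python3 rel.py
```

```text
t: 23.2
tcp_pos: [634.9, 94.8, 115.2]
eef_rot: [-0.0, 1.0, -0.011, -0.0]
contact_force: [0.9, 0.9, -4.0]
gripper_width: 0.222
t: 23.37
tcp_pos: [635.0, 94.8, 114.3]
eef_rot: [-0.0, 1.0, -0.011, -0.001]
contact_force: [-3.5, -1.0, 7.8]
gripper_width: 0.224
t: 23.53
tcp_pos: [634.9, 94.8, 114.4]
eef_rot: [-0.0, 1.0, -0.011, -0.0]
contact_force: [-1.4, 0.4, -0.1]
gripper_width: 0.226
p [634.9  94.8 114.4] z [-0.  0. -1.] shift cm [-0.01  0.01 -0.11] rot deg [-0.02  0.02 -0.1 ] F [-1.4  0.4 -0.1] w 0.226 t 23.5333 q [0.02 0.49 0.03 1.1  0.   1.62]
cheek 480 [636.1 117.  131.6] x [629.3 643. ] y [112.4 120.4]
cheek 213 [618.8 103.8 132.2] x [612.7 625.1] y [101.6 106.4]
cheek 207 [652.7 103.1 131.8] x [646.4 658.8] y [100.5 105.9]
cheek 122 [634.9  70.  132.2] x [628.1 641.5] y [67.6 72. ]
84 32 [626.7 109.   83.9] x [625.7 644.8] 635.2
104 45 [627.  108.9 104.5] x [625.9 645. ] 635.5
124 303 [635.7 108.8 129.6] x [626.  645.5] 635.7
```

On the floor: +7.8 N at touch, and the foot height computes to about 45 mm. Release and retreat straight up.

```bash
python3 -m crank '[[[-0.4,0,0,0,0,0,0],[-0.4,0,0,0,0,0,0],[-0.2,0,0,0,0,0,0],[-0.1,0,0,0,0,0,0],[0,0,0,0,0,0,0],[0,0,0,0,0,0,0]]]' ; python3 go.py 634.8 94.7 115.5 -1.2; python3 rel.py; python3 -m crank '[[[0,0,0,-0.8,0,0,0],[0,0,0,-1.5,0,0,0],[0,0,0,-2,0,0,0],[0,0,0,-2.5,0,0,0],[0,0,0,-2.5,0,0,0],[0,0,0,-2.5,0,0,0],[0,0,0,-1.5,0,0,0],[0,0,0,-0.5,0,0,0],[0,0,0,0,0,0,0],[0,0,0,0,0,0,0]]]'; python3 topf.py 635 94.7 138 152; python3 rel.py
python3 - <<'E'
from h import *
a=r.grab_frame("scene")[0]; cv2.imwrite("pics/end.png",np.hstack([cv2.resize(a[170:270,210:330],(420,350),interpolation=cv2.INTER_CUBIC),cv2.resize(cv2.imread("pics/t_wrist.png"),(380,350))]))
E
```

```text
t: 24.08
tcp_pos: [636.2, 94.9, 114.2]
eef_rot: [-0.0, 1.0, -0.011, 0.001]
contact_force: [-0.1, -0.1, 1.1]
gripper_width: 0.502
p [636.2  94.9 114.2] z [ 0.002  0.001 -1.   ] shift cm [-0.14  0.02 -0.14] rot deg [-0.04 -0.11 -0.11] F [-0.1 -0.1  1.1] w 0.502 t 24.0833 q [0.02 0.5  0.03 1.1  0.   1.62]
cheek 469 [636.  117.1 131.6] x [629.2 642.7] y [112.6 120.4]
cheek 333 [611.3 101.3 132.3] x [602.3 615.8] y [ 84.8 106.7]
cheek 332 [662.9 100.  132.4] x [657.9 671.7] y [ 83.8 105.6]
cheek 124 [635.   70.2 132.1] x [628.3 641.6] y [68.2 72. ]
84 37 [626.8 108.9  85. ] x [625.5 644.5] 635.0
104 46 [626.6 108.9 103.7] x [625.5 644.6] 635.1
124 277 [634.4 108.8 129.7] x [626.  658.1] 642.1
t: 24.97
tcp_pos: [634.6, 94.7, 260.9]
eef_rot: [-0.0, 1.0, -0.011, 0.0]
contact_force: [0.2, 0.9, -0.6]
gripper_width: 0.5
wrist 510 [634.3  95.8  27.3  19.   87.9] z 144.1
top 100 [631.   92.8  25.8  20.2  89.4] z 144.0
cheek 112 [636.2 116.8 132. ] x [629.6 643. ] y [113.  120.4]
cheek 90 [634.7  72.8 132. ] x [628.3 641.2] y [69.  76.6]
```

View pics/end.png

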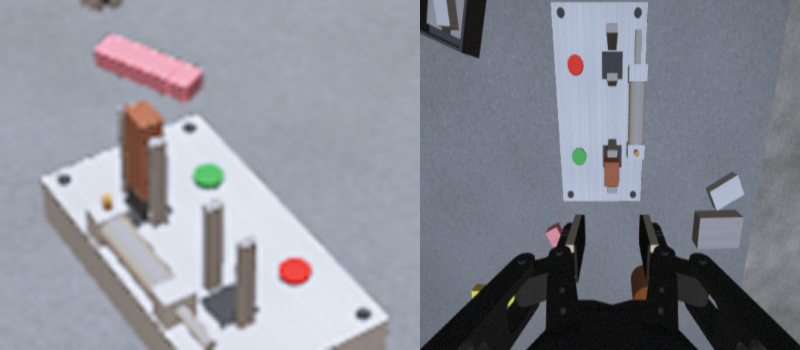

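The final picture shows the bar standing between the cheeks of the green-tagged fork (crop (142,160) left, (612,172) right), with the fingers clear above.

```bash
python3 -c "
from cell import r
print(r.hand_in(), r.state()['t'])"
```

```text
the job is handed in; nothing more can be done
the job is handed in; nothing more can be done
```

The electrode stands foot down in the green-tagged (right) fork, released, and I handed the job in at about 25 s of simulated time. The hand-in gives no verdict, so success rests on my own checks below.

**What I did:**
- I gripped the copper bar by its copper end and leaned the tool 45°. I then pushed the foot against the plate's side below the rim, with about 13 N of contact at 25 N grip.
- I moved the grasp point over the foot until the bar was upright, backed off and stood it on the bench. It stayed standing after release, within about 0.01 rad of vertical.
- I took it again by its 20 mm sides and lowered it into the fork, feeling about +8 N when it touched the floor.

**Last checks (wrist camera):**

| Check | Measured | Target |
|---|---|---|
| Bar centre | about (634.5, 95) mm | fork centre about (635.4, 94.8) mm |
| Top height above bench | 144 mm (camera reads about 1 mm low) | 145 mm |
| Turned against the plate | 1° or less | 0.15 rad (8.6°) |
| Robot clear after release | fingers about 115 mm above the bar's top, contact force at noise level | touches nothing |

**What disagreed:**
- The top camera put the bar 2–4 mm from the wrist camera's position. It puts the fork off by about the same amount, so this is a calibration offset and not a misplacement.
- The first part of the upright swing lost contact with the plate and had to be pushed again.
- The bar shifted by what looked like 9 mm between the pads during the swing, with no further effect.

I did not re-measure the oil can, carton or tray at the end; the arm was never near them.

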